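Snap the clean filter onto the bench dust extractor

ROBOT

A 6-joint arm with a two-finger parallel gripper is mounted at the origin on a cart in front of the work surface, level with it; the furniture and walls round the work are solid. World frame = base frame: x ahead of the robot, y to its left, z up, the work surface at z = 0. Lengths are in m, angles in rad, forces in N, time in s.
With the tool pointing down it reaches from about 0.375 to 0.9 m from the base axis. Payload 3.1 kg.
Tool frame: the origin (TCP) lies on the centre line of the jaws, within the pads' length; the fingertips stand robot.tip_reach ahead of it and the grasp point (between the pads) lies 8 mm behind it (robot.tip_reach is the distance from the TCP to the fingertips, in m); z points along the fingers, y is the line along which they close (so a half turn about z gives the same grasp; the last joint's range is limited). The gripper opens to 87 mm and grips with 3 to 60 N. Pads are 19 mm wide; open, the fingers measure 117 mm over their backs; the gripper's body (75 mm by 190 mm) begins 51 mm behind the grasp point.
Start: joints at [1.085, 0.527, 1.433, -0, 1.181, -0.178], TCP at [0.189, 0.596, 0.234] pointing down, gripper open.
Joint ranges: [-3.08, 3.08], [-0.75, 2.2], [0.22, 2.44], [-1.43, 4.57], [0, 2.65], [-2.85, 2.85]. Speed limits (rad/s): [2.79, 2.79, 3.14, 3.14, 3.14, 3.14].

INTERFACE

Orientations are given as a unit quaternion [x, y, z, w].
In Python, from rig import robot gives the robot as it stands.
- The arm moves only by the tool jog_arm, never from a script. Its argument "motion" is one flat list of numbers, 7 for each row, row after row: the shift along the tool's x, y, z scaled (see below), then the turn, a rotation vector about the tool's x, y, z scaled (see below), then the gripper's target within -1 to 1 (shut at 1, half-way at 0, fully open at -1). In form: [x, y, z, rx, ry, rz, hand, x, y, z, rx, ry, rz, hand, ...]. A call has 1 to 12 rows; each row shifts and turns the commanded pose from where the row before left it, along the tool's axes as they then stand; what a row does not reach is not made up. The controller multiplies each number of a shift by 4 cm and each number of a turn by 4 degrees. A row lasts 1/8 s, in which the tool goes at most 62.5 mm and 10.7 degrees, less where a joint would pass 70% of its speed; a pose out of reach is approached as far as the arm can. A call with a number of a shift or a turn outside -1 to 1 is refused whole. A call with a gripper value outside its range is refused whole. The fingers move at their own pace and stop on an object; "grip_force" is the grip in N (left out, the last holds). Time passes only in rows, so rows that do not move let the fingers close. It gives the time, the measured TCP pose, the force, the opening and the grip force at its end, in the units of the state.
- robot.get_obs(): the state, without advancing time (a new reading comes with each control period).
- robot.camera(name): name is "side" or "top"; returns the picture (400x640x3 uint8, blue, green, red); there is no depth.
- robot.calibration(name): a dict with "fx", "fy", "cx", "cy" (pixels), "dist_coeffs" ([k1, k2, p1, p2, k3] as OpenCV has them; the pictures are not rectified), "R" (3x3) and "t" (3): a world point X has camera coordinates R X + t. Camera axes: x right, y down, z forward; pixel columns grow to the right and rows downward; lengths in m; the calibration is good to about 2 mm. A picture is of the moment at which its call begins. calibration takes no time and is no camera call.
- robot.hand_in(): hands the job in; it is judged then, once.
The state is a dict: "time": time; "q": joint angles; "joint_velocities": joint speeds; "joint_torque": joint torques, N m; "position": TCP position; "tool_rot": TCP orientation; "ft_force": force on the tool from outside, world axes, zero at the start; "moment": the same for the moment, N m; "grip_width": finger opening in m; "grip_force": force on a finger pad.
Only numpy, scipy, OpenCV 4.12 (cv2) and the standard library are available. Lean on these libraries where they do the work, as an engineer would, in place of code of your own. Each camera call takes 0.05 s, during which the arm holds its last target. There are 200 camera calls.

TASK

Fit the clean filter cassette (white pleats, not the dirty brown one) on the bench dust extractor: set it over the two yellow snap hooks and push it straight down until it is fully home on its seat and both hooks have clicked back over it. Then let go and move clear.

Things in the scene. Friction and masses are not known exactly. Their poses are not given: they have to be found in the camera images.
- clean_filter: Loose flat cassette, blue frame, white pleats (the unwanted used one is alike but brown): 90 (x) x 116 (y) x 24 mm, 0.18 kg. Grip rib on the middle of its top, 18 mm thick (x), 36 long (y), 24 to 54 mm above the underside. A through slot near each end, 38 mm along x, from y = 18 to 46 mm; 12 mm end bars beyond. Origin: centre of underside, z up; half-turn symmetric about z.
- filter_seat (a point): Where the cassette's origin belongs, axes as the seated cassette's (either way round fits): centre of the seat on top of the dust extractor, a fixed grey box 130 (x) x 164 (y) mm; seat is the top of a black gasket 74 mm above the bench. Two yellow hooks stand on it near y = +40 and -40 mm, tips 58 mm above the seat (34 above a seated cassette).
- hook_left (a joint): Bend (rad) of the hook at the seat's +y end: 0 upright, about 0.1 to 0.25 bent inward by a passing end bar; springs back to 0. Hook 18 mm wide (x), stem's outer face at y = 42 mm, outward barb 9 mm with a sloping top. It goes up through a cassette slot; the barb snaps over the end bar within 2 mm of the seat. Slot and slope forgive about 7 mm.
- hook_right (a joint): The same for the mirrored hook at the seat's -y end: 0 upright, positive bent inward. The end bars ride on the sloping tops while the cassette's underside is about 40 to 29 mm above the seat (5 to 12 N in all), then rub lightly down to the seat; its weight alone does not seat it, so push it all the way onto the seat.
Mind the look-alikes: they are no part of the job. What is shaped like the clean_filter but pink or purple is not meant.

How it is judged:
By the outcome, as a careful person would: the job done as asked, in the order asked, and still so for the second after the job is handed in, with the robot touching nothing.
It also fails if it takes over 40 s, if anything falls off the work surface, if the arm or the gripper's body presses on something with over 40 N, if the wrist force passes 120 N, or if a joint passes its speed limit or range.

## Working session

There is one attempt and no reset: what is moved stays moved. The work goes in short steps, Python scripts to look and compute and a tool call to move; the robot and the scene stay as the last step left them, time stands still between calls to the robot, and variables do not carry over. Pictures are saved under pics/ and viewed, at most 10 in all, crops included, and the job is handed in when it is done.

Besides the shell and the picture viewer there is one more tool, called by a JSON object that holds its "api" and its "payload". jog_arm: Moves the arm, as the interface text tells. Shifts and turns lie within -1 to 1; 1 stands for 4 cm of shift or 4 degrees of turn. Its arguments: {"type":"object","properties":{"motion":{"type":"array","items":{"type":"number"}},"grip_force":{"type":"number"}},"required":["motion"]}

```bash
mkdir -p pics
python3 - <<'E'
from rig import robot
import cv2
for n in("top","side"):
    cv2.imwrite(f"pics/{n}0.png",robot.camera(n)); c=robot.calibration(n); print(n,c)
o=robot.get_obs(); print(o, robot.tip_reach)
E
```

```text
top {'fx': 496.0838423660569, 'fy': 496.0838423660569, 'cx': 319.88946115075476, 'cy': 201.1204477080999, 'dist_coeffs': array([-0.09908332,  0.        ,  0.        ,  0.        ,  0.        ]), 'R': array([[-0.00468288, -0.99997942,  0.00438601],
       [-0.98640604,  0.00389877, -0.16428003],
       [ 0.16425955, -0.00509569, -0.98640399]]), 't': array([0.03117655, 0.48430111, 1.21929182])}
side {'fx': 502.8171018038312, 'fy': 502.8171018038312, 'cx': 326.89542658694415, 'cy': 194.70010857841336, 'dist_coeffs': array([-0.11858025,  0.        ,  0.        ,  0.        ,  0.        ]), 'R': array([[ 0.98823303, -0.15180598, -0.01871931],
       [-0.11207642, -0.63538846, -0.76401595],
       [ 0.10408816,  0.7571238 , -0.64492574]]), 't': array([-0.45170996,  0.11165638,  1.11791006])}
{'time': 0.1, 'q': array([ 1.08451651e+00,  5.28366486e-01,  1.43376256e+00, -9.48016065e-06,
        1.18137602e+00, -1.78523105e-01]), 'joint_velocities': array([ 1.56920946e-03, -2.71193410e-03, -2.52702610e-03, -1.32998353e-03,
        5.01364277e-04, -1.07037607e-05]), 'joint_torque': array([-5.07840796e-04, -4.40987349e+01, -1.77150947e+01,  6.34913659e-02,
        5.34699659e-02, -4.28205124e-05]), 'position': array([0.1890172 , 0.59507674, 0.23267727]), 'tool_rot': array([ 1.53269954e-01,  9.88183893e-01, -9.05296020e-04, -3.07880199e-04]), 'ft_force': array([ 0.89406018, -0.39451578,  1.19524352]), 'moment': array([ 0.02558753, -0.00039677, -0.04368705]), 'grip_force': 0.0, 'grip_width': 0.08728496070321695} 0.011
```

View pics/top0.png

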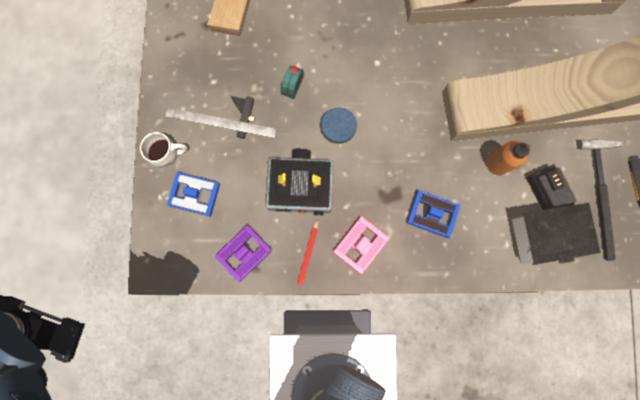

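View pics/side0.png

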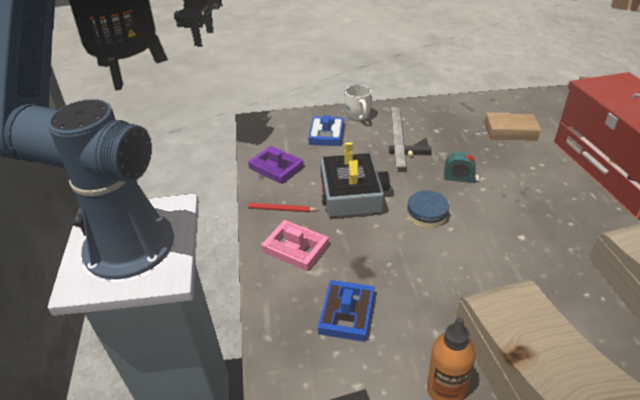

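The top view shows a blue frame with white pleats at (193,194), the same with brown pleats at (434,213), a purple one at (243,252) and a pink one at (361,244). The one at (193,194) fits, because it has a blue frame and white pleats. The extractor is at (300,183), with its yellow hooks at (283,181) and (317,181).

```bash
cat > h.py <<'E'
import numpy as np, cv2
from rig import robot
def plane(n,px,z):
    c=robot.calibration(n);K=np.array([[c["fx"],0,c["cx"]],[0,c["fy"],c["cy"]],[0,0,1.]])
    u=cv2.undistortPoints(np.float64(px).reshape(-1,1,2),K,c["dist_coeffs"]).reshape(-1,2)
    R=np.array(c["R"]);t=np.array(c["t"]);C=-R.T@t
    d=np.c_[u,np.ones(len(u))]@R
    return (C+d*((z-C[2])/d[:,2])[:,None])[:,:2]
def proj(n,X):
    c=robot.calibration(n);K=np.array([[c["fx"],0,c["cx"]],[0,c["fy"],c["cy"]],[0,0,1.]])
    return cv2.projectPoints(np.float64(X).reshape(-1,1,3),cv2.Rodrigues(np.array(c["R"]))[0],np.array(c["t"]),K,c["dist_coeffs"])[0].reshape(-1,2)
def hsv(im,lo,hi): return cv2.inRange(cv2.cvtColor(im,cv2.COLOR_BGR2HSV),lo,hi)
def big(m,box):
    x0,y0,x1,y1=box;k=np.zeros_like(m);k[y0:y1,x0:x1]=m[y0:y1,x0:x1];return k
E
python3 - <<'E'
from h import *
for n,bf,bs in(("top",(155,160,232,225),(260,150,340,220)),("side",(300,105,352,152),(310,135,400,220))):
    im=cv2.imread(f"pics/{n}0.png")
    m=big(hsv(im,(105,120,50),(125,255,255)),bf)
    p=cv2.findNonZero(m).reshape(-1,2)
    hull=cv2.convexHull(p).reshape(-1,2)
    w=plane(n,hull,.024)
    r=cv2.minAreaRect(np.float32(w*1000)); print(n,"filter",r)
    y=big(hsv(im,(20,120,100),(35,255,255)),bs)
    k,l,s,c=cv2.connectedComponentsWithStats(y)
    for i in range(1,k):
        if s[i,4]>5: print("hook",s[i],c[i],plane(n,c[i],.12))
im=cv2.imread("pics/top0.png")[140:225,155:345]; a=cv2.resize(im,None,fx=4.2,fy=4.2,interpolation=cv2.INTER_CUBIC)
im=cv2.imread("pics/side0.png")[105:160,300:400]; im2=cv2.imread("pics/side0.png")[135:220,310:400]
b=np.zeros((238,a.shape[1],3),np.uint8)
b2=cv2.resize(im2,None,fx=2.8,fy=2.8,interpolation=cv2.INTER_CUBIC);b1=cv2.resize(im,None,fx=4.2,fy=4.2,interpolation=cv2.INTER_CUBIC)
b[:b1.shape[0],:b1.shape[1]]=b1;b[:b2.shape[0],430:430+b2.shape[1]]=b2
cv2.imwrite("pics/crop1.png",np.vstack([a,b]))
E
```

```text
top filter ((508.6686096191406, 358.03369140625), (117.24882507324219, 89.75367736816406), 75.9544906616211)
hook [278 173   8  13  90] [281.84444444 179.        ] [[0.52514611 0.1203162 ]]
hook [312 174   9  14 101] [315.76237624 180.15841584] [[0.52197911 0.03913171]]
side filter ((508.1769714355469, 347.41802978515625), (145.86668395996094, 89.37056732177734), 75.5737075805664)
hook [344 142  14  43 362] [350.75690608 163.3480663 ] [[0.52160955 0.05071662]]
```

View pics/crop1.png

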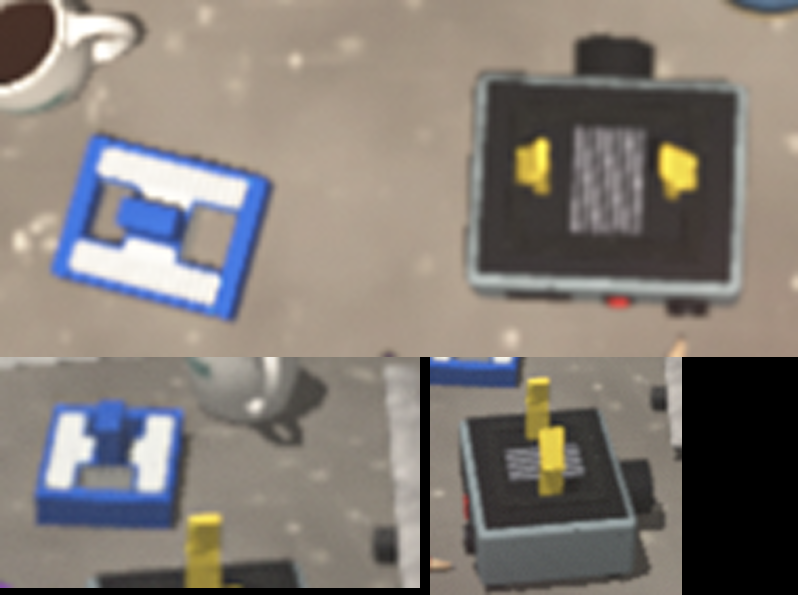

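The crop confirms the blue frame with clean white pleats at the left, with its rib near (150,217) in the crop. The seat is at the right with hooks at (533,165) and (678,170). Next I fit the seat pose from the yellow pixels in both views.

Run:
```python
from h import *
from scipy.optimize import minimize
ms={n:cv2.GaussianBlur(big(hsv(cv2.imread(f"pics/{n}0.png"),(18,110,70),(36,255,255)),b)/255.,(0,0),1) for n,b in(("top",(260,150,340,220)),("side",(320,135,390,220)))}
parts=[[(37,0),(42,0),(42,58),(37,58)],[(42,25),(51,25),(51,29),(42,45)]]
def cost(p):
    c,s=np.cos(p[2]),np.sin(p[2]);e=0
    for n,m in ms.items():
        I=np.zeros(m.shape,np.uint8)
        for sg in(1,-1):
            for q in parts:
                X=np.array([[x,sg*y,z+74] for x in(-9,9) for y,z in q])/1000.
                W=np.c_[p[0]+c*X[:,0]-s*X[:,1],p[1]+s*X[:,0]+c*X[:,1],X[:,2]]
                h=cv2.convexHull(np.float32(proj(n,W)))
                cv2.fillConvexPoly(I,np.int32(np.round(h*16)),255,cv2.LINE_AA,4)
        e+=((cv2.GaussianBlur(I/255.,(0,0),1)-m)**2).sum()
    return e
b=min((minimize(cost,[x,.08,a],method="Nelder-Mead",options=dict(initial_simplex=[[x,.08,a],[x+.01,.08,a],[x,.09,a],[x,.08,a+.1]])) for x in(.515,.525) for a in(0,-.04)),key=lambda r:r.fun)
print(b.x,np.degrees(b.x[2]),b.fun,{n:m.sum() for n,m in ms.items()})
# box rim corners check
print(plane("top",[(268.1,157.1),(332.9,159.5)],.072))
# filter/tool geometry
o=robot.get_obs();from scipy.spatial.transform import Rotation as R
print(R.from_quat(o["tool_rot"]).as_matrix().round(3))
```

```text
Traceback (most recent call last):
  File "h.py", line 10, in proj
    c=robot.calibration(n);K=np.array([[c["fx"],0,c["cx"]],[0,c["fy"],c["cy"]],[0,0,1.]])
ValueError: time passes only in moves, steps and waits
```

```bash
sed -i 's/c=robot.calibration(n);/c=cal(n);/; 2a import functools\n@functools.cache\ndef cal(n): return robot.calibration(n)' h.py
cat > seat.py <<'E'
from h import *
from scipy.optimize import minimize
ms={n:cv2.GaussianBlur(big(hsv(cv2.imread(f"pics/{n}0.png"),(18,110,70),(36,255,255)),b)/255.,(0,0),1) for n,b in(("top",(260,150,340,220)),("side",(320,135,390,220)))}
parts=[[(37,0),(42,0),(42,58),(37,58)],[(42,25),(51,25),(51,29),(42,45)]]
def cost(p):
    c,s=np.cos(p[2]),np.sin(p[2]);e=0
    for n,m in ms.items():
        I=np.zeros(m.shape,np.uint8)
        for sg in(1,-1):
            for q in parts:
                X=np.array([[x,sg*y,z+74] for x in(-9,9) for y,z in q])/1000.
                W=np.c_[p[0]+c*X[:,0]-s*X[:,1],p[1]+s*X[:,0]+c*X[:,1],X[:,2]]
                h=cv2.convexHull(np.float32(proj(n,W)))
                cv2.fillConvexPoly(I,np.int32(np.round(h*16)),255,cv2.LINE_AA,4)
        e+=((cv2.GaussianBlur(I/255.,(0,0),1)-m)**2).sum()
    return e
b=min((minimize(cost,[x,.08,a],method="Nelder-Mead",options=dict(maxiter=150,initial_simplex=[[x,.08,a],[x+.01,.08,a],[x,.09,a],[x,.08,a+.1]])) for x in(.515,.525) for a in(0,-.04)),key=lambda r:r.fun)
print(b.x,np.degrees(b.x[2]),b.fun,{n:m.sum() for n,m in ms.items()})
print(plane("top",[(268.1,157.1),(332.9,159.5)],.072))
from scipy.spatial.transform import Rotation as R
print(R.from_quat(robot.get_obs()["tool_rot"]).as_matrix().round(3))
E
python3 seat.py
```

```text
[ 0.52656277  0.08075522 -0.04927734] -2.8233835749289278 36.18820643005755 {'top': np.float64(212.0), 'side': np.float64(383.00000000000006)}
[[ 0.59179062  0.1589065 ]
 [ 0.58488846 -0.00390705]]
[[-0.953  0.303 -0.001]
 [ 0.303  0.953 -0.002]
 [ 0.    -0.002 -1.   ]]
```

{"api": "jog_arm", "payload": {"motion": [-0.94,-0.32,0,0,0,0,-1,-0.94,-0.32,0,0,0,0,-1,-0.94,-0.32,0,0,0,0,-1,-0.94,-0.32,0,0,0,0,-1,-0.94,-0.32,0,0,0,0,-1,-0.94,-0.32,0,0,0,0,-1,-0.94,-0.32,0,0,0,0,-1,-0.94,-0.32,0,0,0,0,-1,-0.94,-0.32,0,0,0,0,-1,-0.94,-0.32,0,0,0,0,-1,0,0,0,0,0,1,-1,0,0,0,0,0,1,-1]}}

```text
time: 1.6
position: [0.5091, 0.3589, 0.2328]
tool_rot: [0.224, 0.975, -0.0, -0.001]
ft_force: [-0.6, 0.4, 0.3]
grip_width: 0.0871
grip_force: 0.0
```

{"api": "jog_arm", "payload": {"motion": [0,0,0,0,0,1,-1,0,0,0,0,0,1,-1,0,0,0,0,0,1,-1,0,0,0,0,0,1,-1,0,0,0,0,0,1,-1,0,0,0,0,0,1,-1,0,0,0,0,0,1,-1,0,0,0,0,0,1,-1,0,0,0,0,0,1,-1,0,0,0,0,0,1,-1,0,0,0,0,0,1,-1,0,0,0,0,0,1,-1]}}

```text
time: 3.1
position: [0.5085, 0.3595, 0.233]
tool_rot: [0.6, 0.8, -0.001, -0.0]
ft_force: [-0.3, -0.7, -0.3]
grip_width: 0.0873
grip_force: 0.0
```

{"api": "jog_arm", "payload": {"motion": [0,0,0.5,0,0,1,-1,0,0,0.5,0,0,1,-1,0,0,0.4,0,0,1,-1,0,0,0.2,0,0,1,-1,0,0,0,0,0,1,-1,0,0,0,0,0,1,-1,0,0,0,0,0,1,-1,0,0,0,0,0,0.6,-1,0,0,0,0,0,0,-1,0,0,0,0,0,0,-1]}}

```text
time: 4.35
position: [0.5087, 0.3596, 0.1693]
tool_rot: [0.788, 0.616, -0.0, -0.0]
ft_force: [-0.5, -0.2, 1.3]
grip_width: 0.0871
grip_force: 0.0
```

```bash
cat >> h.py <<'E'
from scipy.spatial.transform import Rotation as Ro
def go(x,y,z,yaw):  # yaw: wanted angle (deg) of tool y in world
    o=robot.get_obs();M=Ro.from_quat(o["tool_rot"]).as_matrix()
    a=np.degrees(np.arctan2(M[1,1],M[0,1]));d=M.T@(np.array([x,y,z])-o["position"])
    print("t",o["time"].__round__(2),"pos",o["position"].round(4),"yaw",a.round(2),"F",o["ft_force"].round(1),"w",o["grip_width"].__round__(4),"zax",M[:,2].round(4))
    print("shift units",(d/.04).round(3),"rz units",((a-yaw)/4).round(3),"tilt",(Ro.from_matrix(M).as_rotvec()).round(3))
E
python3 - <<'E'
from h import *
go(.5087,.358,.038,-14.05)
cv2.imwrite("pics/s1.png",robot.camera("side")[40:200,230:430].repeat(3,0).repeat(3,1))
E
```

```text
t 4.35 pos [0.5087 0.3596 0.1693] yaw -14.01 F [-0.5 -0.2  1.3] w 0.0871 zax [-6.e-04 -3.e-04 -1.e+00]
shift units [-0.037  0.011  3.282] rz units 0.011 tilt [-2.476e+00 -1.934e+00  1.000e-03]
```

View pics/s1.png

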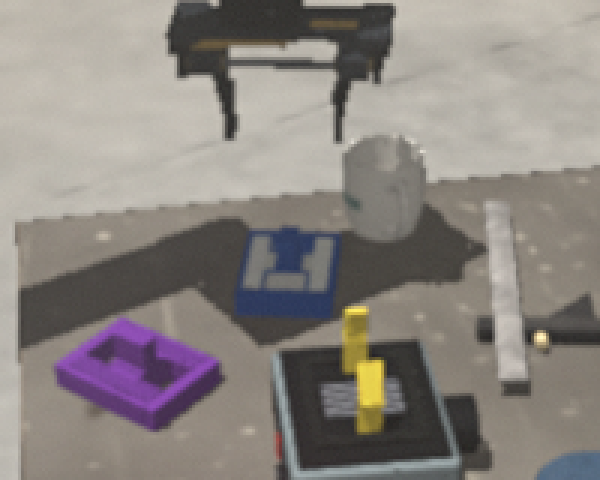

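The gripper is above the filter and its pleats are in shadow. Descending to grasp the rib.

{"api": "jog_arm", "payload": {"motion": [-0.04,0,0.7,0,0,0,-1,0,0,0.7,0,0,0,-1,0,0,0.7,0,0,0,-1,0,0,0.6,0,0,0,-1,0,0,0.4,0,0,0,-1,0,0,0.18,0,0,0,-1,0,0,0,0,0,0,-1,0,0,0,0,0,0,1,0,0,0,0,0,0,1,0,0,0,0,0,0,1,0,0,0,0,0,0,1,0,0,0,0,0,0,1], "grip_force": 35}}

```text
time: 5.9
position: [0.5085, 0.3582, 0.0384]
tool_rot: [0.788, 0.615, 0.0, 0.0]
ft_force: [0.4, 1.1, -1.1]
grip_width: 0.0453
grip_force: 0.0
```

{"api": "jog_arm", "payload": {"motion": [0,0,0,0,0,0,1,0,0,0,0,0,0,1,0,0,0,0,0,0,1,0,0,0,0,0,0,1,0,0,0,0,0,0,1,0,0,0,0,0,0,1]}}

```text
time: 6.65
position: [0.5086, 0.3582, 0.0383]
tool_rot: [0.788, 0.615, 0.0, 0.0]
ft_force: [-0.4, 0.2, -1.3]
grip_width: 0.0176
grip_force: 35.0
```

{"api": "jog_arm", "payload": {"motion": [0,0,-0.3,0,0,0,1,0,0,-0.7,0,0,0,1,0,0,-0.7,0,0,0,1,0,0,-0.7,0,0,0,1,0,0,-0.7,0,0,0,1,0,0,-0.7,0,0,-0.7,1,0,0,-0.5,0,0,-0.8,1,0,0,0,0,0,-0.8,1,0,0,0,0,0,-0.56,1,0,0,0,0,0,0,1,0,0,0,0,0,0,1]}}

```text
time: 8.02
position: [0.5082, 0.358, 0.2104]
tool_rot: [0.723, 0.691, -0.0, -0.0]
ft_force: [-0.3, 0.0, -2.7]
grip_width: 0.0175
grip_force: 35.0
```

Run:
```python
from h import *
go(.525,.0805,.2,-2.6)
```

```text
t 8.03 pos [0.5082 0.358  0.2104] yaw -2.63 F [-0.3  0.  -2.7] w 0.0175 zax [-4.e-04 -1.e-04 -1.e+00]
shift units [-6.912  0.739  0.262] rz units -0.008 tilt [-2.272e+00 -2.170e+00  1.000e-03]
```

{"api": "jog_arm", "payload": {"motion": [-0.4,0.08,0,0,0,0,1,-0.8,0.08,0,0,0,0,1,-0.8,0.08,0,0,0,0,1,-0.8,0.08,0,0,0,0,1,-0.8,0.08,0,0,0,0,1,-0.8,0.08,0,0,0,0,1,-0.8,0.08,0,0,0,0,1,-0.8,0.08,0,0,0,0,1,-0.6,0.08,0,0,0,0,1,-0.31,0.02,0,0,0,0,1,0,0,0,0,0,0,1,0,0,0,0,0,0,1]}}

```text
time: 9.52
position: [0.5253, 0.0813, 0.2104]
tool_rot: [0.723, 0.691, 0.0, -0.0]
ft_force: [0.7, -0.2, -2.6]
grip_width: 0.0182
grip_force: 35.0
```

Run:
```python
from h import *
go(.525,.0805,.16,-2.6)
a=robot.camera("top")[140:220,250:350];b=robot.camera("side")[60:220,280:420]
cv2.imwrite("pics/v1.png",np.hstack([cv2.resize(a,(400,320),interpolation=2),cv2.resize(b,(280,320),interpolation=2)]))
```

```text
t 9.53 pos [0.5253 0.0813 0.2104] yaw -2.58 F [ 0.7 -0.2 -2.6] w 0.0182 zax [-2.e-04  4.e-04 -1.e+00]
shift units [-0.02  -0.007  1.259] rz units 0.005 tilt [-2.271 -2.171 -0.   ]
```

View pics/v1.png

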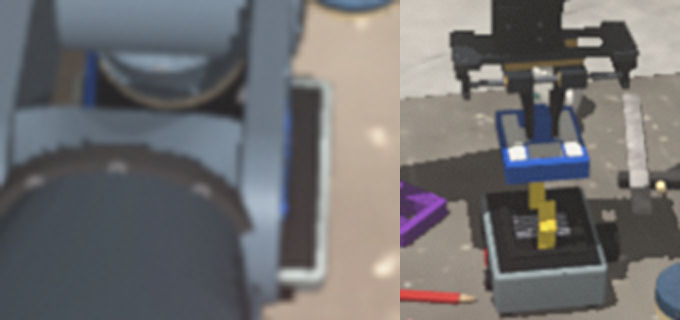

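Side view: the cassette is held level above the extractor, with its near bottom corners at about (334,150) and (374,148) in full-image pixels. The hooks are below it. I compare this with the projection.

Run:
```python
from h import *
im=robot.camera("side");m=big(hsv(im,(105,110,40),(128,255,255)),(310,90,400,155))
p=cv2.findNonZero(m).reshape(-1,2)
print("mask low-left",p[np.argmax(p@[-1,1.])],"low-right",p[np.argmax(p@[1,1.])],"left",p[:,0].min())
a=np.radians(-2.6);Rz=np.array([[np.cos(a),-np.sin(a)],[np.sin(a),np.cos(a)]])
X=np.array([[-45,-58],[45,-58],[-45,58]])/1000@Rz.T+[.5253,.0813]
print(proj("side",np.c_[X,[.172]*3]).round(1))
```

```text
mask low-left [333 150] low-right [373 147] left 329
[[333.1 152.9]
 [374.6 149.8]
 [327.3 124.2]]
```

Run:
```python
from h import *
a=np.radians(-2.6);Rz=np.array([[np.cos(a),-np.sin(a)],[np.sin(a),np.cos(a)]])
X=np.array([[-45,-58],[0,-58],[45,-58],[-45,58],[45,58]])/1000@Rz.T+[.5253,.0813]
for z in(.172,.196): print(z,proj("top",np.c_[X,[z]*5]).round(1).tolist(),proj("side",np.c_[X,[z]*5]).round(1).tolist())
im=robot.camera("top");m=hsv(im,(105,110,40),(128,255,255))
for r in range(160,206,6): c=np.flatnonzero(m[r,255:345])+255; print(r,c[[0,-1]] if len(c) else None, end=" ")
im=robot.camera("side");m=big(hsv(im,(105,110,40),(128,255,255)),(310,90,400,155))
print()
for c in range(326,384,6): r=np.flatnonzero(m[:,c]); print(c,r[[0,-1]] if len(r) else None,end=" ")
```

```text
0.172 [[321.8, 194.5], [322.6, 175.2], [323.3, 156.1], [270.9, 192.4], [273.1, 154.1]] [[333.1, 152.9], [353.9, 151.3], [374.6, 149.8], [327.3, 124.2], [365.6, 121.4]]
0.196 [[321.9, 192.6], [322.7, 172.9], [323.5, 153.4], [269.9, 190.5], [272.2, 151.4]] [[333.0, 143.7], [354.1, 142.1], [375.0, 140.5], [327.1, 115.3], [365.9, 112.5]]
160 [272 273] 166 [322 322] 172 None 178 None 184 None 190 [320 321] 196 None 202 None 
326 None 332 [132 145] 338 [116 151] 344 [139 150] 350 [113 149] 356 [139 149] 362 [138 148] 368 [122 148] 374 None 380 None
```

Predicted and seen edges agree within about 2 px, well inside the 7 mm allowance. Lowering over the hooks.

{"api": "jog_arm", "payload": {"motion": [-0.04,0,0.3,0,0,0,1,0,0,0.4,0,0,0,1,0,0,0.4,0,0,0,1,0,0,0.2,0,0,0,1,0,0,0,0,0,0,1], "grip_force": 55}}

```text
time: 10.4
position: [0.5249, 0.0791, 0.1575]
tool_rot: [0.723, 0.691, -0.001, -0.001]
ft_force: [-0.4, 0.1, -2.6]
grip_width: 0.017
grip_force: 55.0
```

{"api": "jog_arm", "payload": {"motion": [0,0,0.1,0,0,0,1,0,0,0.1,0,0,0,1,0,0,0.1,0,0,0,1,0,0,0.1,0,0,0,1]}}

```text
time: 10.9
position: [0.5273, 0.079, 0.1441]
tool_rot: [0.723, 0.691, 0.002, 0.002]
ft_force: [-1.0, 0.5, 13.4]
grip_width: 0.0173
grip_force: 55.0
```

{"api": "jog_arm", "payload": {"motion": [0,0,0.1,0,0,0,1,0,0,0.1,0,0,0,1,0,0,0.1,0,0,0,1]}}

```text
time: 11.28
position: [0.5263, 0.079, 0.1308]
tool_rot: [0.723, 0.691, 0.001, 0.001]
ft_force: [1.5, -1.0, 2.8]
grip_width: 0.0175
grip_force: 55.0
```

Run:
```python
from h import *
go(.525,.0795,.1124,-2.6)
b=robot.camera("side")[80:220,280:420]
cv2.imwrite("pics/v2.png",cv2.resize(b,(560,560),interpolation=2))
```

```text
t 11.28 pos [0.5263 0.079  0.1308] yaw -2.6 F [ 1.5 -1.   2.8] w 0.0175 zax [ 2.3e-03 -2.0e-04 -1.0e+00]
shift units [ 0.011 -0.035  0.46 ] rz units 0.0 tilt [2.270e+00 2.169e+00 2.000e-03]
```

View pics/v2.png

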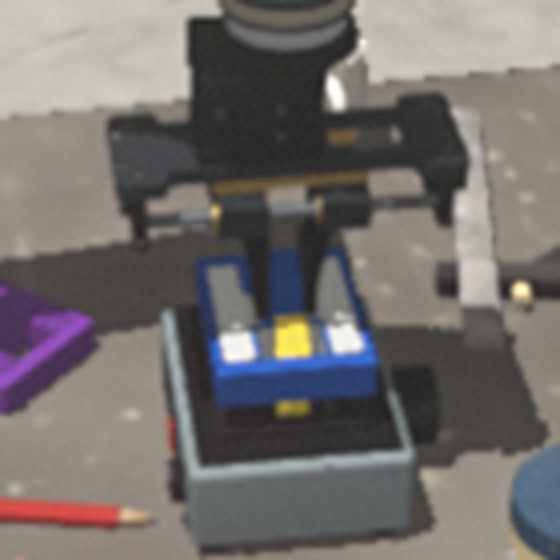

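The near hook comes up through its slot at about (292,338) in the crop, and the cassette is part-way down and straight. I push on to the seat.

{"api": "jog_arm", "payload": {"motion": [0,0,0.12,0,0,0,1,0,0,0.12,0,0,0,1,0,0,0.12,0,0,0,1,0,0,0.08,0,0,0,1,0,0,0,0,0,0,1]}}

```text
time: 11.95
position: [0.5242, 0.0793, 0.1123]
tool_rot: [0.723, 0.691, -0.001, -0.001]
ft_force: [-1.3, -0.4, 2.9]
grip_width: 0.0177
grip_force: 55.0
```

{"api": "jog_arm", "payload": {"motion": [0,0,0.04,0,0,0,1,0,0,0.03,0,0,0,1,0,0,0,0,0,0,1]}}

```text
time: 12.32
position: [0.5241, 0.0793, 0.1122]
tool_rot: [0.723, 0.691, -0.001, -0.001]
ft_force: [-7.9, -0.5, 22.1]
grip_width: 0.0178
grip_force: 55.0
```

It has stopped hard on the seat at the expected height. I release and retreat.

{"api": "jog_arm", "payload": {"motion": [0,0,-0.05,0,0,0,1,0,0,0,0,0,0,-0.3,0,0,0,0,0,0,-0.3,0,0,0,0,0,0,-0.3,0,0,0,0,0,0,-0.3,0,0,0,0,0,0,-0.3,0,0,0,0,0,0,-0.3,0,0,0,0,0,0,-0.3]}}

```text
time: 13.32
position: [0.5255, 0.0791, 0.112]
tool_rot: [0.723, 0.691, 0.0, 0.0]
ft_force: [1.4, -0.5, -0.6]
grip_width: 0.0561
grip_force: 0.0
```

{"api": "jog_arm", "payload": {"motion": [0,0,-0.2,0,0,0,-0.3,0,0,-0.5,0,0,0,-0.3,0,0,-0.8,0,0,0,-0.3,0,0,-0.8,0,0,0,-0.3,0,0,-0.8,0,0,0,-0.3,0.6,0,-0.4,0,0,0,-0.3,1,0,0,0,0,0,-0.3,1,0,0,0,0,0,-0.3,1,0,0,0,0,0,-0.3,1,0,0,0,0,0,-0.3,0.5,0,0,0,0,0,-0.3,0,0,0,0,0,0,-0.3]}}

```text
time: 14.82
position: [0.5345, 0.2835, 0.2521]
tool_rot: [0.722, 0.692, -0.0, 0.0]
ft_force: [0.5, -0.5, -0.3]
grip_width: 0.0566
grip_force: 0.0
```

Run:
```python
from h import *
go(.525,.0795,.1124,-2.6)
a=robot.camera("top")[140:220,250:350];b=robot.camera("side")[110:230,300:410]
cv2.imwrite("pics/v3.png",np.hstack([cv2.resize(a,(500,400),interpolation=2),cv2.resize(b,(300,400),interpolation=2)]))
a=np.radians(-2.6);Rz=np.array([[np.cos(a),-np.sin(a)],[np.sin(a),np.cos(a)]])
X=np.array([[-45,-58],[45,-58],[-45,58],[45,58]])/1000@Rz.T+[.5245,.0795]
for z in(.098,): print(((proj("top",np.c_[X,[z]*4])-[250,140])*5).round().tolist(),((proj("side",np.c_[X,[z]*4])-[300,110])*[300/110,400/120]).round().tolist())
```

```text
t 14.82 pos [0.5345 0.2835 0.2521] yaw -2.47 F [ 0.5 -0.5 -0.3] w 0.0566 zax [ 2.e-04 -5.e-04 -1.e+00]
shift units [-5.105 -0.017  3.494] rz units 0.031 tilt [ 2.269  2.173 -0.   ]
[[361.0, 301.0], [369.0, 120.0], [122.0, 291.0], [133.0, 111.0]] [[91.0, 235.0], [199.0, 224.0], [75.0, 136.0], [176.0, 126.0]]
```

View pics/v3.png

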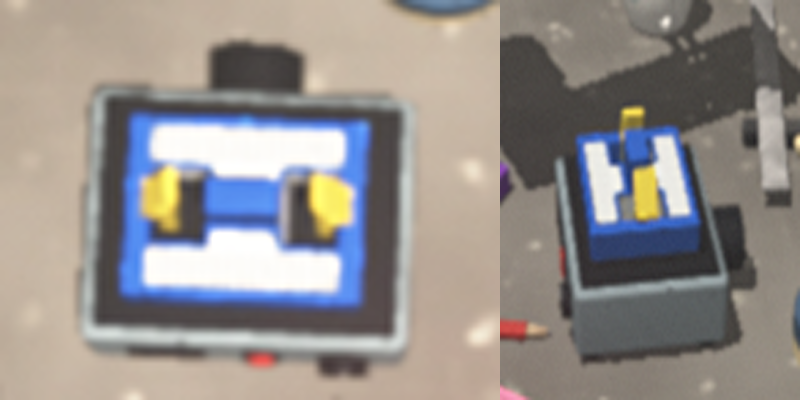

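The cassette corners match the projected seated pose. Both hook barbs lie over the end bars, at (155,195) and (338,200) in the crop, and sit where they did at the start, so they are upright.

```bash
python3 -c "
from rig import robot
print(robot.hand_in())"
```

```text
the job is handed in; nothing more can be done
None
```

The clean filter cassette is pushed fully home on the extractor seat with both hooks snapped back over its end bars; the gripper let go and moved clear, and the job is handed in (arm time about 15 s).

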